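# Put the hand tools away in the locking drawer case

## Task

Put away the hand tools that lie on the bench: slide the drawer case's transport lock to its open stop, pull the drawer out to its stop, and lay each tool flat in the compartment made for it, working end towards the back of the drawer. Then push the drawer fully shut and slide the lock back to its locked stop, leaving the valve, the red cup and the grease jar where they are.

Things in the scene. Friction and masses are not known exactly. Their poses are not given: they have to be found in the camera images.
- case: Flat grey drawer case, 262 deep x 430 wide x 86 high, fixed to the bench. Origin: foot of its front face, in the middle; x points from front to back, y to the left seen from the front, z up. One drawer with an aluminium front; right of the drawer front is a 52 mm wide fixed stile.
- drawer (a joint): How far the drawer is out, m: 0 shut, 0.225 at its stop (towards the case's -x). About 2 N of friction; stays where left. Front 358 wide x 62 high; sides 54 above the bench. A dark moulded insert holds, left to right, T-key, scraper, screwdriver, wrench and knife lengthwise: pocket floors 20 above the bench, insert top 36. Only fully out are the compartments clear of the case's top.
- drawer_handle (a point): Middle of the drawer's steel bow handle: a bar 11 thick, 120 long along the case's y, 40 in front of the drawer front and 52 above the bench. The gap behind the bar is 34.
- lock (a joint): Transport lock, m: 0 at its locked stop (left), 0.045 at its open stop (right, the case's -y). About 3 N of friction; stays where it is left. A steel slide on top of the case at its front edge, with a tab 34 wide hanging 3.5 in front of the drawer front; the drawer comes free only above 0.037, and the lock can be slid back only if the drawer is shut.
- lock_knob (a point): Top centre of the lock's black grip block, 24 (case x) x 18 (case y) x 26 high, its top 117 above the bench.
- wrench: Adjustable wrench, 178 long, 260 g: black handle 26 wide x 22 thick, steel jaw head 51 wide x 14 thick. Origin: on the centreline of the grip near its balance point, at mid thickness; x runs to the working end, z is the thickness. Handle from x = -88 to 35, head to 90. It is the same either way up. Lies on the bench in a new place each time, or may be absent.
- driver: Screwdriver, 172 long, 120 g: black handle 28 wide x 26 thick, steel blade 7 thick. Origin: on the centreline of the grip near its balance point, at mid thickness; x runs to the working end, z is the thickness. Handle from x = -60 to 45, blade to 112. It is the same either way up. Lies on the bench in a new place each time, or may be absent.
- tkey: T-handle hex key, 170 long, 120 g: black cross bar 80 x 22 x 22 at x = -65 to -43, neck 22 wide x 22 thick from there to x = 12, steel blade 7 thick to x = 105. Origin: on the centreline of the neck near its balance point, at mid thickness; x runs to the working end, z is the thickness. It is the same either way up. Lies on the bench in a new place each time, or may be absent.
- scraper: Scraper, 187 long, 150 g: black handle 26 wide x 22 thick, steel blade 60 wide x 3 thick. Origin: on the centreline of the grip near its balance point, at mid thickness; x runs to the working end, z is the thickness. Handle from x = -75 to 40, blade to 112. It is the same either way up. Lies on the bench in a new place each time, or may be absent.
- knife: Utility knife, 160 long, 180 g: black body 34 wide x 22 thick with a narrow steel nose 20 wide. Origin: on the centreline of the grip near its balance point, at mid thickness; x runs to the working end, z is the thickness. Body from x = -80 to 50, nose to 80. It is the same either way up. Lies on the bench in a new place each time, or may be absent.
- slot_wrench (a point): Compartment point: where the tool's origin must come to lie; x points to the back of the drawer (as the tool's x must), y left, z up; moves with the drawer. It lies 110 behind the drawer's front face, over a 50 wide finger groove that crosses the whole insert at pocket-floor depth. About 5 play around the tool. 66 from the knife's.
- wrench_tip (a point): End of the working end, 90 from the tool's origin along its x.
- slot_driver (a point): Compartment point: where the tool's origin must come to lie; x points to the back of the drawer (as the tool's x must), y left, z up; moves with the drawer. It lies 110 behind the drawer's front face, over a 50 wide finger groove that crosses the whole insert at pocket-floor depth. About 5 play around the tool. 62 from the wrench's.
- driver_tip (a point): End of the working end, 112 from the tool's origin along its x.
- slot_tkey (a point): Compartment point: where the tool's origin must come to lie; x points to the back of the drawer (as the tool's x must), y left, z up; moves with the drawer. It lies 110 behind the drawer's front face, over a 50 wide finger groove that crosses the whole insert at pocket-floor depth. About 5 play around the tool. 74 from the scraper's.
- tkey_tip (a point): End of the working end, 105 from the tool's origin along its x.
- slot_scraper (a point): Compartment point: where the tool's origin must come to lie; x points to the back of the drawer (as the tool's x must), y left, z up; moves with the drawer. It lies 110 behind the drawer's front face, over a 50 wide finger groove that crosses the whole insert at pocket-floor depth. About 5 play around the tool. 63 from the screwdriver's.
- scraper_tip (a point): End of the working end, 112 from the tool's origin along its x.
- slot_knife (a point): Compartment point: where the tool's origin must come to lie; x points to the back of the drawer (as the tool's x must), y left, z up; moves with the drawer. It lies 110 behind the drawer's front face, over a 50 wide finger groove that crosses the whole insert at pocket-floor depth. About 5 play around the tool.
- knife_tip (a point): End of the working end, 80 from the tool's origin along its x.
- valve: Bystander: a hydraulic valve with two solenoids, 210 x 46 x 80, lying beyond the tools. Origin under its centre.
- cup: Bystander: red plastic cup, 72 across, 75 high, standing near the robot. Origin under its centre.
- jar: Bystander: squat white grease jar with a steel cap, 68 across, 66 high, standing beyond the tools on the right. Origin under its centre.
There are look-alikes about, which are no part of the job. Leave any blue look-alike of the scraper alone.

How it is judged:
By the outcome, as a careful person would: the job done as asked, in the order asked, and still so for the second after the job is handed in, with the robot touching nothing.
Of wrench, driver, tkey, scraper, knife only 3 to 5 are there at a start; the rules pass over those that are not, and their reading is None.
At some moment in a run one of wrench, driver, tkey, scraper, knife may be knocked a few centimetres aside while the robot is not near it.
Once in a run the grip may slacken for a moment while it holds something.
It also fails if it takes over 210 s, if anything falls off the work surface, if the arm or the gripper's body presses on something with over 40 N, if the wrist force passes 120 N, or if a joint passes its speed limit or range.

## Robot

A 6-joint arm with a two-finger parallel gripper is mounted at the origin on the work surface. World frame = base frame: x ahead of the robot, y to its left, z up, the work surface at z = 0. Lengths are in m, angles in rad, forces in N, time in s.
With the tool pointing down it reaches from about 0.25 to 0.8 m from the base axis. Payload 8.5 kg.
Tool frame: the origin (TCP) lies midway between the tips of the shut fingers; the grasp point (between the pads) lies 19 mm behind it; z points along the fingers, y is the line along which they close (so a half turn about z gives the same grasp; the last joint's range is limited). The gripper opens to 85 mm and grips with 20 to 120 N. Pads are 22 mm wide; open, the fingers measure 114 mm over their backs; the gripper's body (76 mm by 85 mm) begins 54 mm behind the grasp point. The pads swing forward as they close: fully open they stand 13 mm farther back than shut.
Start: joints at [0, 0.238, -0.013, 1.319, 0, 1.571], TCP at [0.525, -0, 0.231] pointing down, gripper open.
Joint ranges: [-2.66, 2.66], [-1.03, 1.9], [-1.14, 1.46], [-1.82, 2.27], [-1.45, 1.34], [-3.14, 3.14]. Speed limits (rad/s): [2.22, 2.22, 2.79, 3.14, 3.14, 3.14].

## Interface

Orientations are given as a unit quaternion [x, y, z, w].
In Python, from bench import bot gives the robot as it stands. Calls block until the motion is done:
- bot.move_ptp(position, orientation): joint-space move of the TCP to a pose.
- bot.line_to(position, rotation=None, rate=0.15, force_limit=None): straight line of the TCP; rotation=None keeps the orientation; rate is the mean speed in m/s. With force_limit (N) it stops when the force on the tool has changed by that much, and returns True; else False.
- bot.set_joints(angles): joint-space move.
- bot.command_gripper(opening, grasp_force=None): finger opening in m; grasp_force is the grip in N (None keeps the last); returns when the fingers have stopped.
- bot.sleep(seconds).
- bot.solve_ik(position, orientation): joint angles nearest the present ones, or None.
- bot.get_state(): the state.
- bot.grab_frame(name): name is "scene" or "side" or "wrist"; returns a dict with "color" (480x640x3 uint8, blue, green, red), "depth" (480x640 float32, m along the optical axis (not along the pixel's ray), 0 where there is no reading), "fx", "fy", "cx", "cy" (pixels), "world_to_cam" (4x4, takes a point from world to camera coordinates). Camera axes: x right, y down, z forward; pixel columns grow to the right and rows downward; lengths in m; the calibration is good to about 2 mm. A picture is of the moment at which its call begins.
A pose or a line that the arm cannot do raises bot.MotionError and nothing moves.
- bot.close_job(): hands the job in; it is judged then, once.
The state is a dict: "t": time; "joint_positions": joint angles; "joint_velocities": joint speeds; "joint_efforts": joint torques, N m; "tool_pos": TCP position; "tcp_rot": TCP orientation; "contact_force": force on the tool from outside, world axes, zero at the start; "torque": the same for the moment, N m; "grip_width": finger opening in m; "finger_force": force on a finger pad.
Only numpy, scipy, OpenCV 4.12 (cv2) and the standard library are available. Lean on these libraries where they do the work, as an engineer would, in place of code of your own. Each camera call takes 0.05 s, during which the arm holds its last target. There are 200 camera calls.

## Working session

There is one attempt and no reset: what is moved stays moved. The work goes in short steps, each a Python script; the robot and the scene stay as the last script left them, time stands still between calls to the robot, and variables do not carry over. Pictures are saved under pics/ and viewed, at most 14 in all, crops included, and the job is handed in when it is done.

```bash
ls; mkdir -p pics
python3 - <<'E'
from bench import bot
import cv2,numpy as np
for n in ("scene","side"):
    f=bot.grab_frame(n); cv2.imwrite(f"pics/{n}0.png",f["color"]); np.savez(f"pics/{n}0.npz",**f)
    M=np.linalg.inv(f["world_to_cam"]); print(n,M[:3,3].round(3),M[:3,2].round(3),f["fx"],f["cx"],f["cy"])
print(bot.get_state())
E
```

```text
pics
scene [ 0.952 -0.723  1.268] [-0.3    0.447 -0.843] 515.989150577255 325.1122115496777 244.30389139525323
side [-0.589  0.919  1.038] [ 0.62  -0.58  -0.528] 610.5894788526563 316.79272149424816 242.4931293258427
{'t': 0.1, 'joint_positions': array([-9.29844413e-06,  2.38760265e-01, -1.41564881e-02,  1.31917030e+00,
        9.33182655e-06,  1.57080133e+00]), 'joint_velocities': array([ 5.48409961e-04, -1.06765168e-03,  1.58532646e-03, -3.02586802e-04,
        3.84074971e-04, -7.36282936e-05]), 'joint_efforts': array([-1.94144020e-03, -5.39726973e+01,  3.46997201e+01,  1.33770503e-02,
       -6.54985024e-05, -4.83787790e-05]), 'tool_pos': array([ 5.24647478e-01, -2.01540087e-06,  2.30726425e-01]), 'tcp_rot': array([ 7.07111693e-01,  7.07101575e-01, -4.53039883e-04, -4.59640439e-04]), 'contact_force': array([-0.86120187,  0.62160873, -0.42550006]), 'torque': array([ 0.01949348,  0.01609472, -0.0320829 ]), 'finger_force': 0.0, 'grip_width': 0.08563120645954436}
```

View pics/scene0.png

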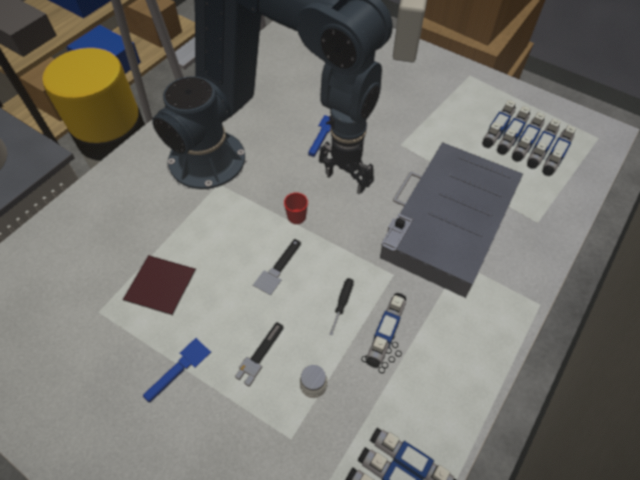

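View pics/side0.png

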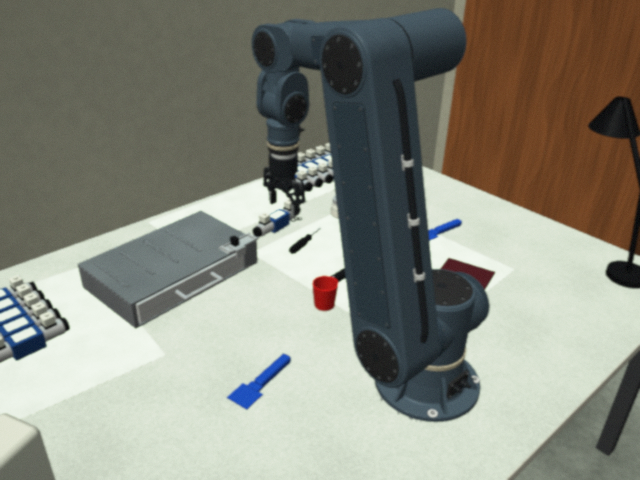

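```bash
cat > h.py <<'E'
import numpy as np, cv2
from scipy.spatial.transform import Rotation as R
def ray(f,uv,z):
    """pixels (N,2) -> world xy on plane z"""
    uv=np.atleast_2d(uv).astype(float); M=np.linalg.inv(f["world_to_cam"])
    d=np.c_[(uv[:,0]-f["cx"])/f["fx"],(uv[:,1]-f["cy"])/f["fy"],np.ones(len(uv))]@M[:3,:3].T
    o=M[:3,3]; return (o+d*((z-o[2])/d[:,2])[:,None])[:,:2]
def cloud(f):
    M=np.linalg.inv(f["world_to_cam"]); d=f["depth"]; v,u=np.indices(d.shape)
    P=np.stack([(u-f["cx"])/f["fx"]*d,(v-f["cy"])/f["fy"]*d,d],-1)@M[:3,:3].T+M[:3,3]
    P[d<=0]=np.nan; return P
def proj(f,p):
    p=np.atleast_2d(p); c=np.c_[p,np.ones(len(p))]@f["world_to_cam"].T
    return np.c_[c[:,0]/c[:,2]*f["fx"]+f["cx"],c[:,1]/c[:,2]*f["fy"]+f["cy"]]
def down(yaw):
    """tool down, tool y (closing line) at world angle yaw"""
    y=np.array([np.cos(yaw),np.sin(yaw),0]); z=np.array([0,0,-1.]); x=np.cross(y,z)
    return R.from_matrix(np.c_[x,y,z]).as_quat()
def blobs(mask,amin=30):
    n,l,s,c=cv2.connectedComponentsWithStats(mask.astype(np.uint8)); 
    return [(l==i,s[i],c[i]) for i in range(1,n) if s[i][4]>=amin]
E
python3 - <<'E'
from h import *
f=dict(np.load("pics/scene0.npz")); P=cloud(f); g=f["color"].astype(int)
print("bench z", np.nanmedian(P[280:330,300:320,2]))
m=(abs(P[...,2]-.086)<.006); u=np.indices(m.shape)[1]; 
for b,s,c in blobs(m&(u>370),800):
    uv=np.argwhere(b)[:,::-1]; w=ray(f,uv,.086); print("top",s,cv2.minAreaRect((w*1000).astype(np.float32)))
knob=(P[...,2]>.1)&(P[...,2]<.13)&(u>375)&(u<420); knob[:200]=0;knob[260:]=0
for b,s,c in blobs(knob,8): print("knob",s,c,ray(f,c,.117), np.nanmedian(P[b],0))
dark=(g.max(2)<70); dark[:225]=0; dark[:,:225]=0; dark[:,360:]=0; dark[400:]=0
for b,s,c in blobs(dark,60):
    w=(ray(f,np.argwhere(b)[:,::-1],.016)*1000).astype(np.float32); r=cv2.minAreaRect(w); print("dark",s,c.round(),r)
for n,uv in dict(scr=(267,283),drv=(333,330),wr=(245,375)).items(): print(n,ray(f,uv,.01))
red=(g[...,2]>110)&(g[...,1]<70)
for b,s,c in blobs(red,60): print("red",s,c,ray(f,c,.04))
print("jar",ray(f,(314,378),.066))
s=dict(np.load("pics/side0.npz")); print("side handle", ray(s,[(180,297),(221,277)],.052)); print("scene handle",ray(f,[(397,198),(413,177)],.052))
E
```

```text
bench z 0.0017295553109802908
top [  386   142   138   145 10527] ((761.8958129882812, 220.53439331054688), (269.8207702636719, 436.4968566894531), 5.304956912994385)
knob [395 218  11  10  79] [399.97468354 222.5443038 ] [[0.6695441  0.06200524]] [0.66860616 0.06259812 0.1154183 ]
dark [274 241  26  30 243] [286. 256.] ((437.1053771972656, -149.89041137695312), (22.46466064453125, 108.65279388427734), 3.8311874866485596)
dark [336 279  17  34 242] [344. 295.] ((641.2445068359375, -163.884033203125), (20.739599227905273, 103.6816177368164), 16.656248092651367)
dark [252 323  30  40 306] [265. 345.] ((553.0551147460938, -389.4833068847656), (22.50958824157715, 116.1131362915039), 3.665642738342285)
scr [[ 0.44392973 -0.25135204]]
drv [[ 0.67154312 -0.26293315]]
wr [[ 0.55881257 -0.48707299]]
red [285 193  22  19  91] [296.17582418 204.9010989 ] [[ 0.36528407 -0.0061132 ]]
jar [[ 0.71539101 -0.41023782]]
side handle [[0.60084064 0.29671862]
 [0.60639849 0.16182944]]
scene handle [[0.60162098 0.17849286]
 [0.6009874  0.27647601]]
```

Run:
```python
from bench import bot
from h import *
f=dict(np.load("pics/scene0.npz"));g=f["color"].astype(int)
blue=(g[...,0]>100)&(g[...,2]<70)
for b,s,c in blobs(blue,60):
    if 300<c[0]<340 and c[1]<170 or c[0]<220: print("blue",s,c,cv2.boxPoints(cv2.minAreaRect((ray(f,np.argwhere(b)[:,::-1],.01)*1000).astype(np.float32))).round())
bot.move_ptp([.56,.15,.36],down(0))
f=bot.grab_frame("wrist"); cv2.imwrite("pics/w1.png",f["color"]); np.savez("pics/w1.npz",**f)
M=np.linalg.inv(f["world_to_cam"]); print(M.round(3))
for y in (0,np.pi,np.pi/2,-np.pi/2):
  for p in ([.44,-.15,.1],[.55,-.39,.1],[.5,.2,.15]):
    q=bot.solve_ik(p,down(y)); print(round(y,2),p,None if q is None else np.round(q,2))
```

```text
blue [ 69  26  55  29 849] [100.08244994  40.24617197] [[-815.  123.]
 [-625.  120.]
 [-623.  282.]
 [-813.  285.]]
blue [309 116  21  38 263] [320.39923954 134.65019011] [[199. 374.]
 [257. 207.]
 [293. 220.]
 [235. 387.]]
blue [144 340  66  61 859] [179.98137369 365.72409779] [[ 370. -666.]
 [ 424. -673.]
 [ 446. -492.]
 [ 393. -485.]]
[[ 1.     0.    -0.     0.56 ]
 [ 0.    -0.947 -0.321  0.232]
 [-0.     0.321 -0.947  0.501]
 [ 0.     0.     0.     1.   ]]
0 [0.44, -0.15, 0.1] [-0.33  0.22 -0.39  0.96  0.    1.24]
0 [0.55, -0.39, 0.1] [-0.62  0.55  0.14  1.16  0.    0.95]
0 [0.5, 0.2, 0.15] [ 0.38  0.3  -0.14  1.13  0.    1.95]
3.14 [0.44, -0.15, 0.1] [-0.33  0.22 -0.39  0.96  0.   -1.9 ]
3.14 [0.55, -0.39, 0.1] [-0.62  0.55  0.14  1.16  0.   -2.19]
3.14 [0.5, 0.2, 0.15] [ 0.38  0.3  -0.14  1.13  0.   -1.19]
1.57 [0.44, -0.15, 0.1] [-0.33  0.22 -0.39  0.96  0.   -0.33]
1.57 [0.55, -0.39, 0.1] [-0.62  0.55  0.14  1.16  0.   -0.62]
1.57 [0.5, 0.2, 0.15] [ 0.38  0.3  -0.14  1.13  0.    0.38]
-1.57 [0.44, -0.15, 0.1] [-0.33  0.22 -0.39  0.96  0.    2.81]
-1.57 [0.55, -0.39, 0.1] [-0.62  0.55  0.14  1.16  0.    2.52]
-1.57 [0.5, 0.2, 0.15] [ 0.38  0.3  -0.14  1.13  0.   -2.76]
```

View pics/w1.png

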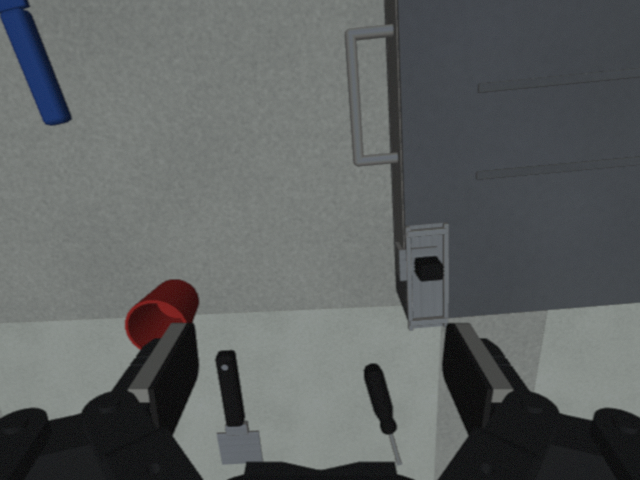

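Run:
```python
from h import *
f=dict(np.load("pics/w1.npz"));P=cloud(f);g=f["color"].astype(int)
m=abs(P[...,2]-.086)<.008
print("case z med",np.nanmedian(P[20:200,480:600,2]))
e=[(np.argmax(m[r,380:])+380,r) for r in range(5,220,5)]
w=ray(f,e,.086); k=np.polyfit(w[:,1],w[:,0],1); print("front edge x=k*y+c",k,"theta",-np.degrees(np.arctan(k[0])),"res",np.std(w[:,0]-np.polyval(k,w[:,1])), w[:,1].min(),w[:,1].max())
# side edge: lower edge of top
e=[]
for c in range(470,630,8):
    col=np.where(m[:,c])[0]; e.append((c,col[col<330].max()))
w=ray(f,e,.086); k2=np.polyfit(w[:,0],w[:,1],1); print("right edge y=k x+c",k2,"theta",np.degrees(np.arctan(k2[0])),np.std(w[:,1]-np.polyval(k2,w[:,0])))
h=(P[...,2]>.035)&(P[...,2]<.075)&(np.indices(m.shape)[1]<372)&(np.indices(m.shape)[1]>330)&(np.indices(m.shape)[0]<190)
for b,s,c in blobs(h,100):
    w=(ray(f,np.argwhere(b)[:,::-1],.0565)*1000).astype(np.float32);print("handle",s,cv2.minAreaRect(w),cv2.boxPoints(cv2.minAreaRect(w)).round())
k=P[...,2]>.108; k[:220]=0;k[330:]=0
for b,s,c in blobs(k,30): 
    w=(ray(f,np.argwhere(b)[:,::-1],.117)*1000).astype(np.float32);print("knob",s,c,cv2.minAreaRect(w),np.nanmedian(P[b],0))
dark=(g.max(2)<45); dark[:,:200]=0;dark[:335]=0;dark[440:]=0;dark[:,430:]=0
for b,s,c in blobs(dark,100):
    w=(ray(f,np.argwhere(b)[:,::-1],.018)*1000).astype(np.float32);print("dark",s,cv2.minAreaRect(w))
```

```text
case z med 0.08593259120753091
front edge x=k*y+c [-0.09528647  0.65517708] theta 5.443078576716449 res 0.0002605555827286038 0.11729124694368309 0.3046218298080173
right edge y=k x+c [ 0.09511804 -0.0646861 ] theta 5.4335150247383055 0.00032865847377374095
handle [ 345   26   27  141 1793] ((597.69677734375, 226.72976684570312), (24.554733276367188, 130.399169921875), 2.181814670562744) [[583. 291.]
 [588. 161.]
 [612. 162.]
 [607. 292.]]
knob [417 261  28  21 497] [430.38832998 270.75050302] ((666.74072265625, 69.95304870605469), (26.140708923339844, 20.41789436340332), 5.246450901031494) [0.66717249 0.06975535 0.11623814]
knob [167 323  29   7 181] [181.89502762 326.16022099] ((418.68804931640625, 9.259256362915039), (28.785951614379883, 6.892629146575928), 0.01520203985273838) [0.51508238 0.16043703 0.37742699]
knob [446 323  29   7 181] [459.14364641 326.1878453 ] ((701.8900146484375, 9.33344554901123), (28.7705078125, 6.890726089477539), 0.015201792120933533) [0.6052613  0.16042435 0.37757983]
dark [ 216  351   28   75 1333] ((438.8362121582031, -144.66641235351562), (25.482925415039062, 119.94772338867188), 3.890272617340088)
dark [ 365  364   31   70 1140] ((641.6412353515625, -161.6078338623047), (24.2937068939209, 117.38031005859375), 15.814127922058105)
```

```bash
cat >> h.py <<'E'
TH=0.0949; C0=np.array([.635,.2117]); CX=np.array([np.cos(TH),np.sin(TH)]); CY=np.array([-np.sin(TH),np.cos(TH)])
def case(x,y,z=None):
    p=C0+x*CX+y*CY; return p if z is None else np.array([*p,z])
def tocase(p): d=np.asarray(p)[...,:2]-C0; return np.stack([d@CX,d@CY],-1)
E
python3 - <<'E'
from bench import bot
from h import *
def st(m): s=bot.get_state(); print(m,round(s['t'],1),tocase(s['tool_pos']).round(4),round(s['tool_pos'][2],4),s['contact_force'].round(1),round(s['grip_width'],4),round(s['finger_force'],1))
k=tocase([.667,.0699]); print(k)
q=down(np.pi/2+TH)
bot.command_gripper(.05)
bot.move_ptp(case(*k,.18),q)
print(bot.line_to(case(*k,.100),rate=.12,force_limit=15)); st("down")
bot.command_gripper(0,25); st("grip")
print(bot.line_to(case(k[0],k[1]-.052,.100),rate=.06,force_limit=14)); st("slid")
bot.command_gripper(.05); bot.line_to(case(k[0],k[1]-.045,.16)); st("up")
q=down(TH); h=(-.0405,.017)
bot.command_gripper(.045)
bot.move_ptp(case(*h,.16),q)
f=bot.grab_frame("wrist"); cv2.imwrite("pics/w2.png",f["color"]); np.savez("pics/w2.npz",**f)
P=cloud(f); K=(P[...,2]>.105)&(P[...,2]<.125)
for b,s,c in blobs(K,60): print("knob",s,tocase(np.nanmedian(P[b],0)),np.nanmedian(P[b],0))
E
```

```text
[ 0.01841938 -0.1441942 ]
False
down 3.8 [ 0.0189 -0.1442] 0.1008 [-0.4  0.2  0.3] 0.0498 0.0
grip 4.2 [ 0.019  -0.1444] 0.101 [-0.4 -0.6  5.6] 0.0171 29.5
True
slid 4.9 [ 0.019 -0.186] 0.1011 [-0.5  6.1  4.8] 0.0172 29.3
up 5.9 [ 0.0183 -0.1892] 0.1595 [-0.1 -0.  -1.2] 0.0495 0.0
```

View pics/w2.png

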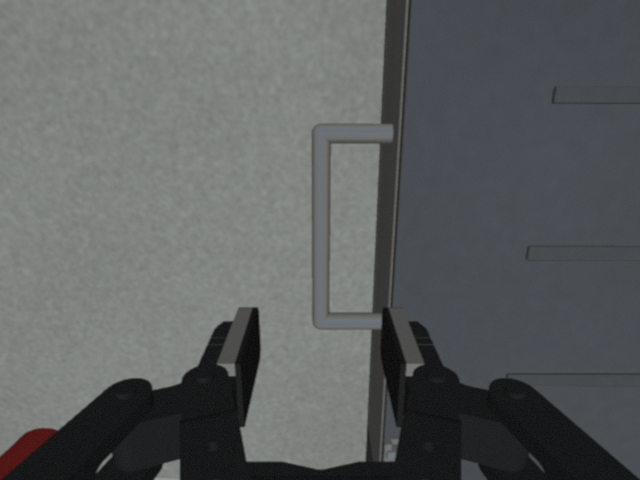

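```bash
cat >> h.py <<'E'
from bench import bot
def st(m): s=bot.get_state(); print(m,round(s['t'],1),tocase(s['tool_pos']).round(4),round(s['tool_pos'][2],4),s['contact_force'].round(1),round(s['grip_width'],4),round(s['finger_force'],1))
E
python3 - <<'E'
from h import *
q=down(np.pi/2+TH); kx,y0=.0185,-.1444
bot.command_gripper(.05)
bot.move_ptp(case(kx,y0-.043,.16),q)
bot.line_to(case(kx,y0-.043,.100),rate=.12,force_limit=15)
bot.command_gripper(0,40); st("grip")
print(bot.line_to(case(kx,y0-.051,.100),rate=.02,force_limit=25)); st("slid")
bot.command_gripper(.05); st("rel"); bot.line_to(case(kx,y0-.045,.17))
q=down(TH); h=(-.0405,.017)
bot.command_gripper(.045)
bot.move_ptp(case(*h,.16),q)
print(bot.line_to(case(*h,.036),rate=.1,force_limit=12)); st("down")
bot.command_gripper(0,50); st("grip")
print(bot.line_to(case(h[0]-.229,h[1],.036),rate=.1,force_limit=20)); st("pulled")
E
```

```text
grip 10.7 [ 0.0192 -0.1861] 0.1013 [-0.4  5.8  4. ] 0.017 41.1
True
slid 11.1 [ 0.0192 -0.1861] 0.1013 [-0.8  4.1  5.1] 0.0168 41.4
rel 11.5 [ 0.0184 -0.1868] 0.0999 [ 0.2 -0.5 -0.4] 0.05 0.0
True
down 15.1 [-0.0412  0.0167] 0.0433 [-2.4 -1.   9.9] 0.0448 4.9
grip 15.5 [-0.0417  0.0166] 0.0422 [ 1.  -0.7  0.8] 0.0089 48.8
True
pulled 16.6 [-0.1313  0.0167] 0.0421 [-1.1 -0.5  4.9] 0.0089 49.0
```

Run:
```python
from h import *
print(bot.line_to(case(-.2695,.017,.042),rate=.06,force_limit=40)); st("pulled")
f=bot.grab_frame("scene"); cv2.imwrite("pics/s2.png",f["color"])
```

```text
False
pulled 19.1 [-0.2653  0.017 ] 0.0422 [ 22.2  -2.6 -14.7] 0.0089 48.6
```

View pics/s2.png

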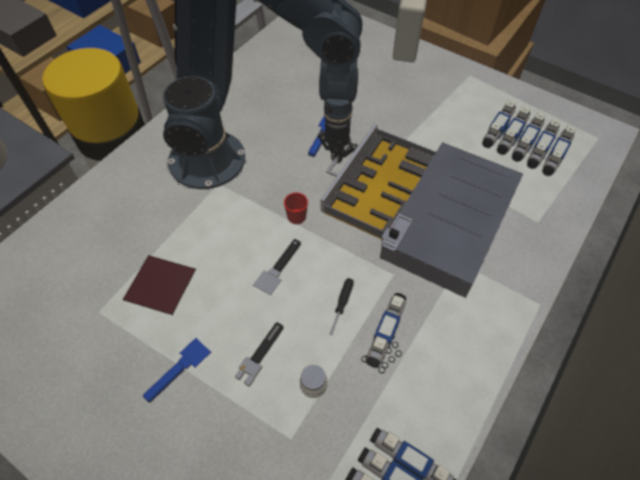

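Run:
```python
from h import *
bot.command_gripper(.05); st("rel")
bot.line_to(case(-.264,.017,.16))
bot.command_gripper(.085)
bot.move_ptp(case(-.115,-.03,.33),down(TH))
f=bot.grab_frame("wrist"); cv2.imwrite("pics/w3.png",f["color"]); np.savez("pics/w3.npz",**f)
```

```text
rel 19.6 [-0.2701  0.017 ] 0.0419 [ 0.3  0.2 -0.6] 0.0497 0.0
```

View pics/w3.png

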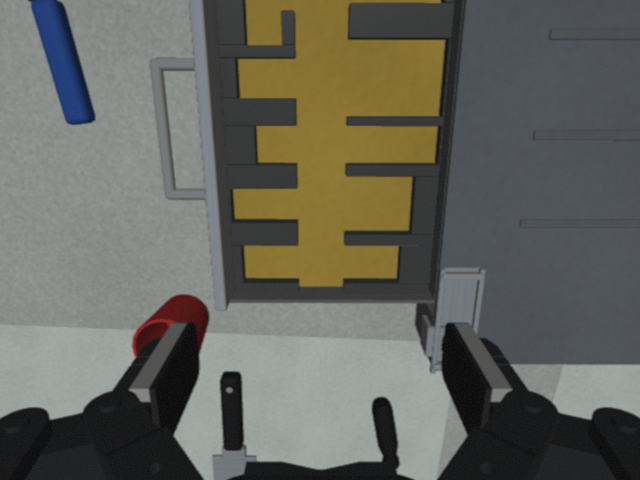

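Run:
```python
from h import *
f=dict(np.load("pics/w3.npz")); g=f["color"]; h=cv2.cvtColor(g,cv2.COLOR_BGR2HSV)
Y=(h[...,0]>12)&(h[...,0]<32)&(h[...,1]>110)&(h[...,2]>70)
cam=tocase(np.linalg.inv(f["world_to_cam"])[:2,3]); print("cam",cam)
def runs(a):
    d=np.diff(np.r_[0,a.astype(int),0]); return list(zip(np.where(d==1)[0],np.where(d==-1)[0]))
for c in (262,275,290,370,385,410):
    out=[]
    for a,b in runs(Y[:,c]):
        if b-a<8: continue
        e=[]
        for r,up in ((a-.5,1),(b-.5,0)):
            y=tocase(ray(f,(c,r),.036))[0][1]
            z=.036 if (up and y<cam[1]) or (not up and y>cam[1]) else .02
            e.append(tocase(ray(f,(c,r),z))[0])
        out.append((e[0].round(3).tolist(),round(e[1][1],4),"mid",round((e[0][1]+e[1][1])/2,4),"w",round(e[0][1]-e[1][1],4)))
    print(c,*out,sep="\n  ")
for r in (20,80,145,200,260):
    for a,b in runs(Y[r]):
        if b-a>40: print(r,a,b,tocase(ray(f,[(a,r),(b,r)],.02)).round(4).tolist())
# groove edges: rib ends at rows between pockets
for r in (110,172,232):
    for a,b in runs(Y[r]):
        if b-a>20: print("groove",r,a,b,tocase(ray(f,[(a,r),(b,r)],.036)).round(4).tolist())
P=cloud(f); print("front panel top edge", tocase(ray(f,[(196,60),(218,300)],.062)))
```

```text
cam [-0.1153296   0.05250654]
262
  ([-0.17, 0.136], np.float64(0.0962), 'mid', np.float64(0.1163), 'w', np.float64(0.04))
  ([-0.172, 0.085], np.float64(0.0495), 'mid', np.float64(0.0674), 'w', np.float64(0.0359))
  ([-0.173, 0.023], np.float64(-0.0151), 'mid', np.float64(0.0042), 'w', np.float64(0.0386))
  ([-0.175, -0.039], np.float64(-0.0759), 'mid', np.float64(-0.0576), 'w', np.float64(0.0366))
  ([-0.178, -0.101], np.float64(-0.1472), 'mid', np.float64(-0.1244), 'w', np.float64(0.0457))
275
  ([-0.158, 0.136], np.float64(0.0962), 'mid', np.float64(0.1162), 'w', np.float64(0.04))
  ([-0.159, 0.085], np.float64(0.0495), 'mid', np.float64(0.0674), 'w', np.float64(0.0359))
  ([-0.16, 0.023], np.float64(-0.0151), 'mid', np.float64(0.0042), 'w', np.float64(0.0385))
  ([-0.162, -0.039], np.float64(-0.0759), 'mid', np.float64(-0.0576), 'w', np.float64(0.0366))
  ([-0.164, -0.101], np.float64(-0.1472), 'mid', np.float64(-0.1244), 'w', np.float64(0.0457))
290
  ([-0.144, 0.136], np.float64(0.1252), 'mid', np.float64(0.1307), 'w', np.float64(0.011))
  ([-0.145, 0.085], np.float64(0.0495),
[... 1175 characters left out ...]
t64(0.07))
  ([-0.027, 0.023], np.float64(-0.0151), 'mid', np.float64(0.0042), 'w', np.float64(0.0385))
  ([-0.024, -0.026], np.float64(-0.0669), 'mid', np.float64(-0.0464), 'w', np.float64(0.041))
20 295 349 [[-0.1393, 0.119], [-0.0883, 0.119]]
80 239 442 [[-0.1955, 0.0658], [0.0045, 0.0658]]
145 257 436 [[-0.1808, 0.0029], [0.004, 0.0029]]
200 233 411 [[-0.2093, -0.0552], [-0.0179, -0.0553]]
260 244 398 [[-0.2015, -0.1245], [-0.0278, -0.1245]]
groove 110 296 439 [[-0.139, 0.038], [-0.0002, 0.038]]
groove 172 297 346 [[-0.1391, -0.0223], [-0.0893, -0.0223]]
groove 232 298 345 [[-0.1391, -0.0863], [-0.0892, -0.0863]]
front panel top edge [[-0.22497086  0.08114627]
 [-0.22350756 -0.1533617 ]]
```

```bash
cat >> h.py <<'E'
SPEC=dict(scraper=(-.0175,115,.0673),driver=(-.0075,105,.0042),wrench=(-.0265,123,-.058)) # handle centre x, length mm, slot y
def measure(name,xy,ang,hz=.28,save=None):
    """hover with grip origin guess under TCP; returns origin xy, direction angle"""
    xy=np.asarray(xy); bot.move_ptp([*xy,hz],down(ang+np.pi/2))
    f=bot.grab_frame("wrist"); P=cloud(f)
    m=((f["color"].max(2)<60)&(P[...,2]<.05)).astype(np.uint8); m=cv2.morphologyEx(m,cv2.MORPH_CLOSE,np.ones((7,7)))
    hx,L,_=SPEC[name]; best=None
    if save: cv2.imwrite(save,f["color"])
    for b,s,c in blobs(m,800):
        w=(ray(f,np.argwhere(b)[:,::-1],.012)*1000).astype(np.float32); r=cv2.minAreaRect(w)
        (W,H),a=r[1],np.radians(r[2]); 
        if W<H: a+=np.pi/2
        a+=np.pi*np.round((ang-a)/np.pi)
        o=np.array(r[0])/1000-hx*np.array([np.cos(a),np.sin(a)])
        print(name,"size",round(W),round(H),"expect",L,"origin",o.round(4),"ang",round(np.degrees(a),1))
        if abs(max(W,H)-L)<14 and min(W,H)<36: best=(o,a)
    return best
E
python3 - <<'E'
from h import *
a=np.radians(-86.1); d=np.array([np.cos(a),np.sin(a)])
o=np.array([.4388,-.1447])+.0175*d
bot.command_gripper(.06)
r=measure("scraper",o,a,save="pics/m1.png")
r=measure("scraper",r[0],r[1],hz=.2) if r else None
st("")
E
```

```text
scraper size 53 15 expect 115 origin [0.6602 0.0044] ang -176.1
scraper size 25 115 expect 115 origin [ 0.4383 -0.1671] ang -86.8
scraper size 30 111 expect 115 origin [ 0.6482 -0.1826] ang -74.0
scraper size 26 149 expect 115 origin [ 0.7678 -0.2448] ang -72.7
scraper size 148 98 expect 115 origin [ 0.181  -0.3949] ang -162.8
scraper size 132 42 expect 115 origin [ 0.5552 -0.4089] ang -91.6
scraper size 32 116 expect 115 origin [ 0.4388 -0.167 ] ang -86.2
scraper size 27 108 expect 115 origin [ 0.6472 -0.1826] ang -74.4
scraper size 182 41 expect 115 origin [ 0.7737 -0.1888] ang -92.1
scraper size 27 72 expect 115 origin [ 0.5523 -0.3777] ang -86.7
 24.7 [-0.0249 -0.3936] 0.2013 [-0.1 -0.3  0.9] 0.0598 0.0
```

View pics/m1.png

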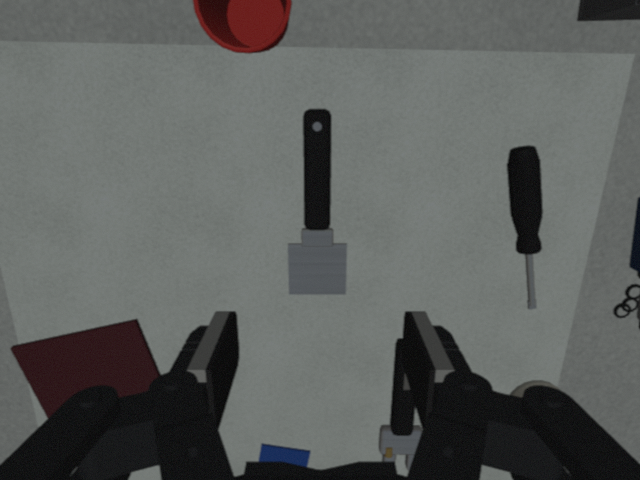

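```bash
python3 - <<'E'
s=open('h.py').read()
s=s.replace("        if abs(max(W,H)-L)<14 and min(W,H)<36: best=(o,a)","        if abs(max(W,H)-L)<14 and min(W,H)<38 and (best is None or np.hypot(*(o-xy))<np.hypot(*(best[0]-xy))): best=(o,a)")
s=s.replace("        print(name,","        if np.hypot(*(o-xy))<.08: print(name,")
s+='''
def pick(o,a,zt=.003):
    q=down(a+np.pi/2); bot.command_gripper(.06)
    bot.move_ptp([*o,.2],q); bot.line_to([*o,.06],rate=.2)
    print("touch",bot.line_to([*o,zt],rate=.06,force_limit=12)); st("low")
    bot.command_gripper(0,70); st("grip"); z=bot.get_state()["tool_pos"][2]
    bot.line_to([*o,.22],rate=.15); st("lift"); return z
def place(name,z,dx=-.0015):
    q=down(TH+np.pi/2); y=SPEC[name][2]; x=-.1145+dx
    bot.move_ptp(case(x,y,.22),q); st("above")
    if bot.get_state()["grip_width"]<.012: print("LOST"); return False
    bot.line_to(case(x,y,.09),rate=.2)
    print("touch",bot.line_to(case(x,y,z+.0205),rate=.05,force_limit=8)); st("placed")
    return True
def release(name):
    p=bot.get_state()["tool_pos"]; bot.command_gripper(.045); st("open"); bot.line_to([*p[:2],.2],rate=.15)
'''
open('h.py','w').write(s)
E
python3 - <<'E'
from h import *
r=measure("scraper",[.4386,-.167],np.radians(-86.4),hz=.24)
z=pick(*r)
f=bot.grab_frame("wrist"); cv2.imwrite("pics/g1.png",f["color"])
place("scraper",z)
E
```

```text
scraper size 25 115 expect 115 origin [ 0.4383 -0.1672] ang -86.1
touch False
low 28.0 [-0.2315 -0.3587] 0.0033 [-1.   0.4  0.7] 0.0599 0.0
grip 28.4 [-0.2315 -0.3587] 0.0035 [-1.2  0.8  6. ] 0.0246 69.5
lift 30.0 [-0.2321 -0.3584] 0.2193 [ 0.9  0.7 -2.3] 0.0245 68.8
above 31.7 [-0.1159  0.0663] 0.22 [ 0.6  0.  -1.2] 0.0244 68.7
touch False
placed 34.0 [-0.1158  0.0674] 0.0244 [-0.6 -0.3 -2.2] 0.0244 68.8
```

View pics/g1.png

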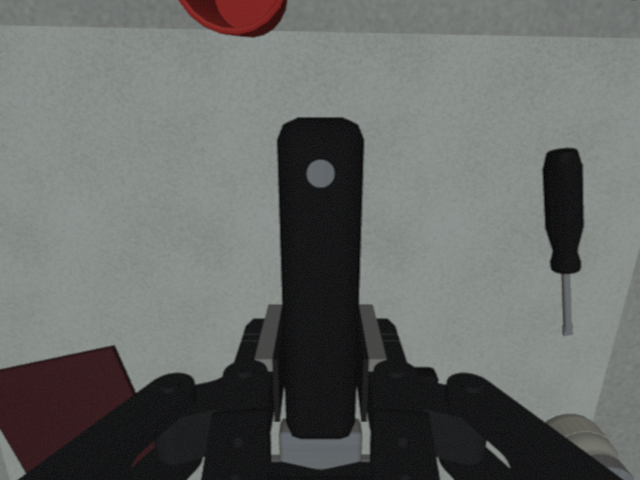

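```bash
sed -i 's/z+.0205),rate=.05,force_limit=8/z+.0185),rate=.04,force_limit=6/' h.py
python3 - <<'E'
from h import *
p=bot.get_state()["tool_pos"]
print(bot.line_to([*p[:2],p[2]-.003],rate=.03,force_limit=5)); st("seat"); release("scraper")
f=bot.grab_frame("wrist"); np.savez("pics/p1.npz",**f)
P=cloud(f); g=f["color"]; cv2.imwrite("pics/p1.png",g)
r=measure("driver",[.6477,-.1826],np.radians(-74.2),hz=.24)
z=pick(*r)
if place("driver",z): release("driver")
bot.move_ptp(case(-.115,-.03,.33),down(TH))
f=bot.grab_frame("wrist"); cv2.imwrite("pics/w4.png",f["color"]); np.savez("pics/w4.npz",**f)
E
```

```text
False
seat 34.2 [-0.1137  0.0676] 0.0235 [ 2.5 -3.5 13.1] 0.0248 70.7
open 34.6 [-0.1159  0.0674] 0.0213 [-0.6 -0.3 -0.6] 0.0449 0.0
driver size 26 108 expect 105 origin [ 0.6448 -0.173 ] ang -73.8
touch False
low 40.3 [-0.0264 -0.384 ] 0.0034 [-0.7  0.1  0.3] 0.0599 0.0
grip 40.6 [-0.0264 -0.3841] 0.0036 [-0.4  0.1  4.9] 0.0263 69.8
lift 42.2 [-0.0271 -0.3838] 0.2191 [ 0.4 -0.3 -0.9] 0.027 68.9
above 43.7 [-0.1155  0.0035] 0.22 [-0.6 -0.3 -2.4] 0.0268 68.9
touch True
placed 46.1 [-0.1159  0.0042] 0.0236 [ 0.6 -0.5  5.2] 0.0267 69.7
open 46.4 [-0.1169  0.0039] 0.0226 [-0.7  0.2 -0.8] 0.0448 0.0
```

View pics/w4.png

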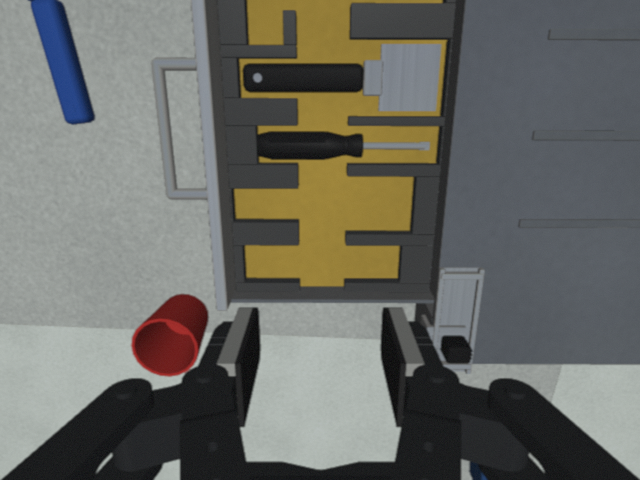

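Run:
```python
from h import *
r=measure("wrench",[.5545,-.415],np.radians(-86.3),hz=.28,save="pics/m3.png")
if r: r=measure("wrench",r[0],r[1],hz=.24)
if r:
    z=pick(*r)
    if place("wrench",z): release("wrench")
    bot.move_ptp(case(-.115,-.03,.33),down(TH))
    f=bot.grab_frame("wrist"); cv2.imwrite("pics/w5.png",f["color"]); np.savez("pics/w5.npz",**f)
```

```text
wrench size 26 122 expect 123 origin [ 0.5548 -0.4173] ang -86.3
wrench size 25 123 expect 123 origin [ 0.555  -0.4167] ang -86.2
touch False
low 54.2 [-0.1389 -0.6182] 0.0034 [-0.1  0.2 -0.1] 0.0601 0.0
grip 54.6 [-0.139  -0.6182] 0.0037 [-1.8  0.5  5.4] 0.0244 70.3
lift 56.2 [-0.1395 -0.6178] 0.219 [-0.3  0.2 -2.7] 0.0245 69.4
above 58.2 [-0.1156 -0.0588] 0.2199 [ 1.2 -0.3 -3.7] 0.0244 69.2
touch True
placed 60.5 [-0.1158 -0.058 ] 0.0236 [-0.3  0.1  4.9] 0.0246 70.1
open 60.9 [-0.1171 -0.0582] 0.0225 [-0.5  0.3  0. ] 0.0448 0.0
```

```bash
ls pics/w5.png pics/m3.png
```

```text
pics/m3.png
pics/w5.png
```

Run:
```python
from h import *
f=dict(np.load("pics/w5.npz")); P=cloud(f)
for n,zt in (("scraper",.042),("driver",.046),("wrench",.042)):
    y=SPEC[n][2]; uv=proj(f,[[*case(x,y),zt] for x in (-.17,-.14,-.115,-.09,-.05,-.03)]).round().astype(int)
    print(n,[round(float(P[v,u,2]),4) for u,v in uv])
f=bot.grab_frame("scene"); cv2.imwrite("pics/s5.png",f["color"])
```

```text
scraper [0.0417, 0.0419, 0.0414, 0.0414, 0.0323, 0.0318]
driver [0.0449, 0.0444, 0.0454, 0.0407, 0.0193, 0.022]
wrench [0.0424, 0.0421, 0.0421, 0.0418, 0.0188, 0.0203]
```

View pics/w5.png

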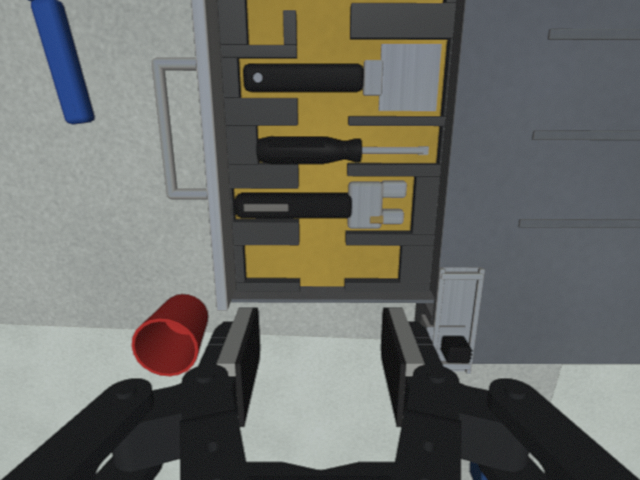

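View pics/s5.png

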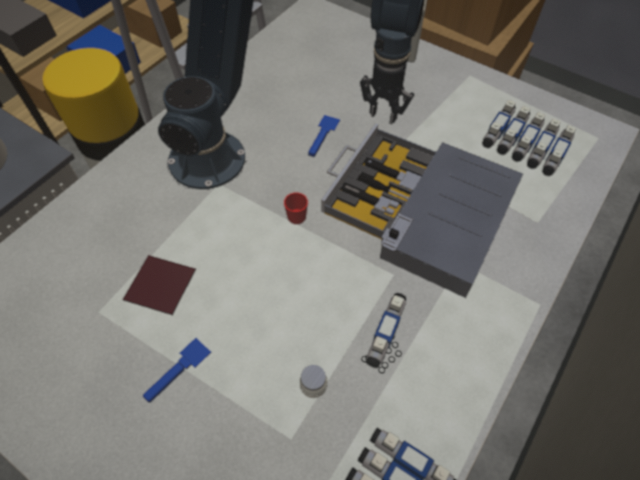

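Run:
```python
from h import *
bot.command_gripper(.045)
bot.move_ptp(case(-.266,.017,.16),down(TH))
print(bot.line_to(case(-.266,.017,.043),rate=.1,force_limit=12)); st("down")
bot.command_gripper(0,50); st("grip")
print(bot.line_to(case(-.06,.017,.043),rate=.08,force_limit=35)); st("mid")
print(bot.line_to(case(-.037,.017,.043),rate=.04,force_limit=30)); st("shut")
```

```text
False
down 66.2 [-0.2656  0.0172] 0.0434 [-0.5  0.7 -0.5] 0.0447 0.0
grip 66.6 [-0.2651  0.0172] 0.0436 [ 1.7 -1.7  6.3] 0.0088 48.8
False
mid 69.3 [-0.0599  0.0169] 0.0437 [-1.1 -1.1  6.3] 0.0086 49.0
False
shut 70.1 [-0.04    0.0168] 0.0436 [-12.9  -3.   16.6] 0.0088 50.3
```

Run:
```python
from h import *
bot.command_gripper(.045); bot.line_to(case(-.041,.017,.17)); 
bot.command_gripper(.05)
q=down(np.pi/2+TH); kx,y=.0187,-.187
bot.move_ptp(case(kx,y,.18),q)
print(bot.line_to(case(kx,y,.100),rate=.1,force_limit=12)); st("down")
bot.command_gripper(0,40); st("grip")
print(bot.line_to(case(kx,y+.052,.100),rate=.04,force_limit=25)); st("slid")
bot.command_gripper(.05); st("rel"); bot.line_to(case(kx,y+.045,.18))
bot.move_ptp([.56,.15,.36],down(0))
f=bot.grab_frame("wrist"); cv2.imwrite("pics/w6.png",f["color"])
P=cloud(f);k=(P[...,2]>.108)&(P[...,2]<.13); k[:220]=0;k[330:]=0
for b,s,c in blobs(k,100): print("knob",c,tocase(np.nanmedian(P[b],0)))
```

```text
False
down 74.3 [ 0.0191 -0.187 ] 0.1007 [ 0.3  1.2 -0.4] 0.0502 0.0
grip 74.7 [ 0.0192 -0.186 ] 0.101 [-0.6  4.4  3.4] 0.017 41.0
True
slid 75.9 [ 0.0192 -0.1408] 0.101 [-0.1 -2.4  4.7] 0.017 41.4
rel 76.3 [ 0.0187 -0.14  ] 0.1 [-0.4  0.2 -0.3] 0.05 0.0
knob [429.69090909 265.62020202] [ 0.01834635 -0.13861028]
```

View pics/w6.png

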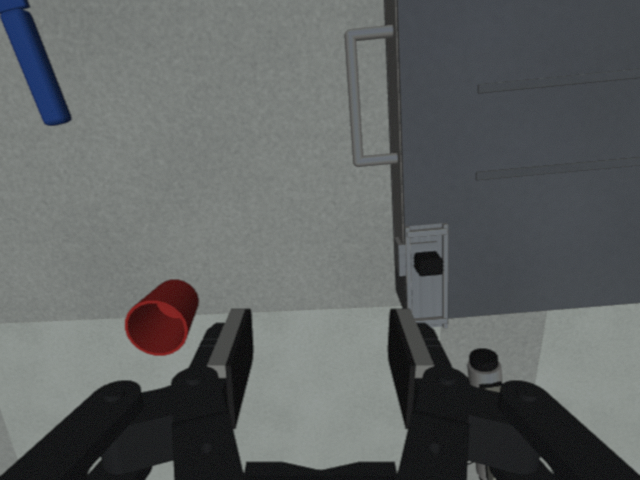

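```bash
python3 -c "
from bench import bot
print(bot.close_job())"
```

```text
the job is handed in; nothing more can be done
None
```

The scraper, screwdriver and wrench (the only tools I found on the bench) lie flat in their compartments, working ends to the back. The drawer is fully shut, the lock is back at its locked stop, the valve, cup and jar were not touched, and the job was handed in at about 80 s.

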